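# Bring the cooling fan forward and set its airflow slide

### The arm

A 7-joint arm with a two-finger parallel gripper is mounted at the origin on the work surface. World frame = base frame: x ahead of the robot, y to its left, z up, the work surface at z = 0. Lengths are in m, angles in rad, forces in N, time in s.
With the tool pointing down it reaches from about 0.4 to 0.85 m from the base axis. Payload 4.5 kg.
Tool frame: the origin (TCP) lies midway between the tips of the shut fingers; the grasp point (between the pads) lies 19 mm behind it; z points along the fingers, y is the line along which they close (so a half turn about z gives the same grasp; the last joint's range is limited). The gripper opens to 88 mm and grips with 3 to 60 N. Pads are 18 mm wide; open, the fingers measure 123 mm over their backs; the gripper's body (75 mm by 187 mm) begins 45 mm behind the grasp point.
Start: joints at [-1.187, 0.689, -0.195, 1.565, 0.157, 0.902, -0.215], TCP at [0.214, 0.587, 0.2] pointing down, gripper open.
Joint ranges: [-3.01, 3.01], [-0.46, 2.08], [-1.47, 1.51], [0.13, 2.56], [-1, 4.14], [0.04, 2.09], [-2.66, 2.66]. Speed limits (rad/s): [2.57, 2.57, 3.14, 3.14, 3.14, 3.14, 3.14].

### API

Orientations are given as a unit quaternion [x, y, z, w].
In Python, from plant import r gives the robot as it stands.
- The arm moves only by the tool carry_out, never from a script. Its argument "plan" is a list of rows, each an object with "rot": the turn, a rotation vector about the tool's x, y, z in rad, a list of three; "xyz": the shift along the tool's x, y, z in m, a list of three; "grip": the closure in counts, from 0 (fully open) to 255 (shut). In form: [{"rot": [wx, wy, wz], "xyz": [dx, dy, dz], "grip": grip}, ...]. A call has 1 to 8 rows; each row is the pose to reach, as a shift and turn from the pose commanded when the call began, along the tool's axes at that moment; what a row does not reach only later rows make up. A row lasts 1/12 s, in which the tool goes at most 41.7 mm and 7.16 degrees, less where a joint would pass 70% of its speed; a pose out of reach is approached as far as the arm can. A call with a gripper value outside its range is refused whole. The fingers move at their own pace and stop on an object; "squeeze" is the grip in N (left out, the last holds). Time passes only in rows, so rows that repeat a pose let the fingers close. It gives the time, the measured TCP pose, the force, the opening and the grip force at its end, in the units of the state.
- r.get_state(): the state, without advancing time (a new reading comes with each control period).
- r.snapshot(name): name is "side" or "top" or "wrist"; returns the picture (420x560x3 uint8, red, green, blue); there is no depth.
- r.camera_params(name): a dict with "fx", "fy", "cx", "cy" (pixels), "distortion" ([k1, k2, p1, p2, k3] as OpenCV has them; the pictures are not rectified), "position" and "attitude" of the camera in the world; the wrist camera has in their place "hand_eye" (4x4, takes a point from camera to tool coordinates, whose origin is the TCP and whose axes are the flange's). Camera axes: x right, y down, z forward; pixel columns grow to the right and rows downward; lengths in m; the calibration is good to about 2 mm. A picture is of the moment at which its call begins: read the wrist's pose just before it. camera_params takes no time and is no camera call.
- r.finish_job(): hands the job in; it is judged then, once.
The state is a dict: "clock": time; "q": joint angles; "qd": joint speeds; "joint_torque": joint torques, N m; "tool_pos": TCP position; "eef_rot": TCP orientation; "contact_force": force on the tool from outside, world axes, zero at the start; "moment": the same for the moment, N m; "opening": opening from 0.0 (shut) to 1.0 (fully open); "finger_force": force on a finger pad.
Only numpy, scipy, OpenCV 4.12 (cv2) and the standard library are available. Lean on these libraries where they do the work, as an engineer would, in place of code of your own. Each camera call takes 0.05 s, during which the arm holds its last target. There are 200 camera calls.

### The job

Get the cooling ready for the tube under test: first pull the fan by its orange tab towards the glass tube until the arm's red lock button clicks out. Then lift the black airflow slide knob out of its notch, move it along and drop it fully into the notch beside the green tag. Do not touch the glass tube, and leave the loose things on the bench where they are.

Things in the scene. Friction and masses are not known exactly. Their poses are not given: they have to be found in the camera images.
- fan_unit: Fixed fan fixture on an aluminium base plate 390 x 100 mm: a dark square sleeve 120 mm long (top 84 mm above the bench) holding a telescoping arm, and beyond the fan a metal socket box with the glass tube. Its x axis points out of the sleeve's mouth, along the pull, to the tube; z up. Origin: on the bench under the sleeve's mouth; the base plate reaches from x = -130 to +260 mm.
- fan_tab (a point): Centre of the orange grip tab on top of the fan, 132 mm above the bench. The tab is 16 mm thick along the fixture's x, 50 mm wide along its y and 45 mm tall (from 110 to 155 mm above the bench); below it is the square black fan, 80 x 80 mm and 25 mm thick. It moves with the arm. Axes as fan_unit's.
- fan_arm (a joint): How far the telescoping arm is pulled out, m: 0 fully in, 0.071 at the hard end stop. It starts at 0 to 0.025. Friction about 2.5 N. The lock button meets its hole at about 0.068 to 0.071.
- lock_button (a joint): The arm's red spring lock button, 12 mm across, on top of the arm: 0 while held down under the sleeve's roof, about 0.010 m when it has clicked out through the hole near the sleeve's mouth (it then stands 6 mm above the roof and keeps the arm from sliding in).
- tube: Glass vacuum tube with a black base, 36 mm in diameter and 100 mm tall, fixed upright in the socket box; its top is 148 mm above the bench. Origin: centre of its underside, 213 mm along the fixture's x from its origin (86 mm beyond the tab with the arm fully out).
- selector: Fixed grey airflow selector box, 134 (x) x 200 (y) x 55 mm (z). On its top two toothed metal rails run along its y axis, 32 mm apart, 15 mm tall (to 70 mm above the bench), with five notches 30 mm apart at y = -60, -30, 0, 30, 60 mm. Each notch is about 16 mm wide. Origin: centre of its underside.
- knob_center (a point): Centre of the black slide knob's grip, a block 28 x 28 mm and 50 mm tall, sides along the selector's axes; with the knob seated it is 97 mm above the bench (block from 72 to 122 mm). A steel key 10 mm wide under it sits in the notch. The knob only slides along the selector's y and lifts along z, it cannot turn. It starts in the middle notch. Axes as selector's.
- airflow_slide (a joint): Position of the knob along the selector's y, m: 0 at the middle notch, plus or minus 0.0625 at the ends. It starts within 2 mm of 0. Friction about 1 N.
- airflow_knob (a joint): Height of the knob above its seated place, m: 0 fully down in a notch, about 0.0135 when standing on top of a tooth (it must rise more than this to move along), 0.035 at the upper stop. Its weight and a spring press it down with about 3 to 4 N in all.
- tag_green: Green plastic tag, 28 x 22 x 3 mm, fixed on the selector's top beside one of the notches: the tag and its notch are at the same place along the selector's y, the tag lying 47 mm to the +x side of the knob's track. Which notch it marks varies (never the middle one). Axes as the selector's. Origin: centre of its underside.
- tag_yellow: Yellow tag like the green one, beside another notch.
- tag_red: Red tag like the green one, beside another notch.
- tag_blue: Blue tag like the green one, beside another notch.
- carton: Loose tall cardboard tube carton, 42 x 42 x 105 mm, standing. Origin: centre of its underside.
- screwdriver: Loose red-handled screwdriver, 170 mm long and 26 mm thick, lying along its x axis. Origin: mid-length, on the surface.
- mouse: Loose black computer mouse, 115 x 62 x 35 mm, on a blue mat. Origin: centre of its underside.
- case_stack: Loose stack of flat plastic cases, black with a blue top and a red edge, 142 x 125 x 31 mm. Origin: centre of its underside.
- mug: Loose white mug, 80 mm across, 90 mm tall. Origin: centre of its underside.
- banana_plug: Loose red double test plug, about 80 x 35 x 16 mm. Origin: underside of one half.
Not all that is in view belongs to the job. Several things look just like the selector: the one meant starts farthest to the robot's right.

How it is judged:
By the outcome, as a careful person would: the job done as asked, in the order asked, and still so for the second after the job is handed in, with the robot touching nothing.
It also fails if it takes over 45 s, if anything falls off the work surface, if the arm or the gripper's body presses on something with over 40 N, if the wrist force passes 120 N, or if a joint passes its speed limit or range.

## Working session

There is one attempt and no reset: what is moved stays moved. The work goes in short steps, Python scripts to look and compute and a tool call to move; the robot and the scene stay as the last step left them, time stands still between calls to the robot, and variables do not carry over. Pictures are saved under pics/ and viewed, at most 10 in all, crops included, and the job is handed in when it is done.

Besides the shell and the picture viewer there is one more tool, called after "Call:" as name(argument=value, ...), one argument or row to a line, values as JSON. carry_out: Moves the arm, as the interface text tells. Its arguments: {"type":"object","properties":{"plan":{"type":"array"},"squeeze":{"type":"number"}},"required":["plan"]}

```bash
mkdir -p pics; ls; python3 - <<'E'
from plant import r
import cv2, numpy as np
np.set_printoptions(precision=4,suppress=True)
s=r.get_state();print(s['clock'],s['tool_pos'],s['eef_rot'],s['opening'],s['contact_force'])
for n in("side","top","wrist"):
    im=r.snapshot(n);cv2.imwrite(f"pics/{n}0.png",im[:,:,::-1]);print(n,r.camera_params(n))
a=[cv2.imread(f"pics/{n}0.png") for n in("side","top")]
E
```

```text
pics
0.0 [0.214  0.5865 0.1992] [ 0.174   0.9847 -0.0009 -0.0001] 0.997414226803253 [-0.3077 -0.6923 -0.3101]
side {'fx': 381.3928665406471, 'fy': 381.3928665406471, 'cx': 286.1657473541292, 'cy': 211.9556836717719, 'distortion': array([-0.0421,  0.    ,  0.    ,  0.    ,  0.    ]), 'position': array([ 0.4332, -0.8401,  0.8284]), 'attitude': array([ 0.9097, -0.036 ,  0.013 , -0.4136])}
top {'fx': 398.7908703114119, 'fy': 398.7908703114119, 'cx': 279.2676233540767, 'cy': 214.91242408566123, 'distortion': array([0.0192, 0.    , 0.    , 0.    , 0.    ]), 'position': array([ 0.2352, -0.0229,  1.2081]), 'attitude': array([ 0.7313, -0.6706,  0.0865, -0.0892])}
wrist {'fx': 317.9625459900542, 'fy': 317.9625459900542, 'cx': 281.4038170035549, 'cy': 208.88396016941357, 'distortion': array([-0.0633,  0.    ,  0.    ,  0.    ,  0.    ]), 'hand_eye': array([[ 0.0005, -0.9609, -0.2768,  0.0709],
       [ 1.    ,  0.0002,  0.0013, -0.0003],
       [-0.0012, -0.2768,  0.9609, -0.1848],
       [ 0.    ,  0.    ,  0.    ,  1.    ]])}
```

View pics/top0.png

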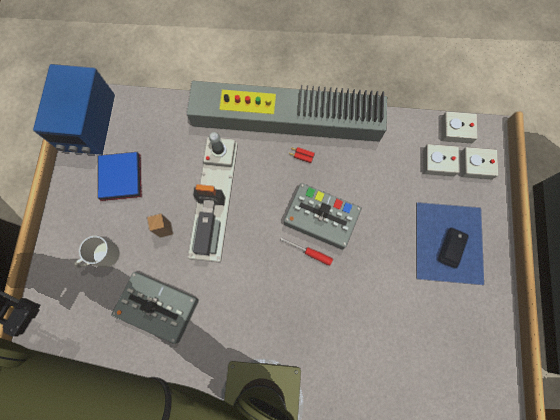

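View pics/side0.png

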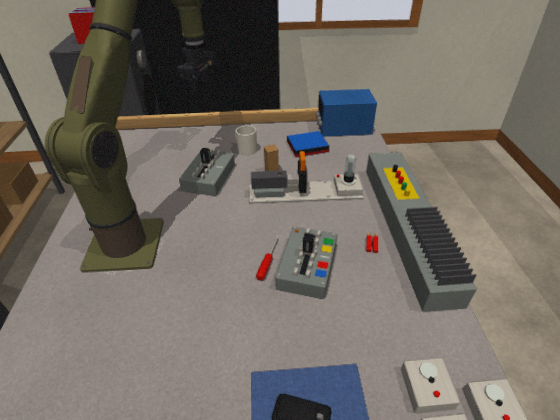

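Top view: the selector candidates are boxes at (322,215) with coloured tags and at (155,306). The right-hand one, (322,215), is meant; its green tag is at (311,192). The orange tab is at (208,190), the tube at (218,143), and the carton at (157,225).

The side view agrees: selector (308,262), green tag (328,241), tab (302,160), tube (349,168).

```bash
cat > h.py <<'E'
import cv2, numpy as np
from scipy.spatial.transform import Rotation as R
from plant import r
np.set_printoptions(precision=4,suppress=True)
def cam(n,s=None):
    p=r.camera_params(n);K=np.array([[p['fx'],0,p['cx']],[0,p['fy'],p['cy']],[0,0,1]])
    if n=="wrist":
        T=np.eye(4);T[:3,:3]=R.from_quat(s['eef_rot']).as_matrix();T[:3,3]=s['tool_pos'];T=T@p['hand_eye']
        return K,p['distortion'],T[:3,3],T[:3,:3]
    return K,p['distortion'],p['position'],R.from_quat(p['attitude']).as_matrix()
def ray(c,uv):
    x=cv2.undistortPoints(np.array([[uv]],float),c[0],c[1])[0,0]
    return c[2],c[3]@np.array([x[0],x[1],1])
def plane(c,uv,z):
    o,d=ray(c,uv);return o+d*(z-o[2])/d[2]
def tri(c1,u1,c2,u2):
    o1,d1=ray(c1,u1);o2,d2=ray(c2,u2)
    t=np.linalg.lstsq(np.c_[d1,-d2],o2-o1,rcond=None)[0]
    a,b=o1+t[0]*d1,o2+t[1]*d2;return (a+b)/2,np.linalg.norm(a-b)
def proj(c,P):
    return cv2.projectPoints(np.atleast_2d(P).astype(float),c[3].T,-c[3].T@c[2],c[0],c[1])[0][:,0]
HUE={'orange':(6,16),'green':(50,80),'yellow':(22,33),'red':(0,4),'blue':(100,125)}
def blobs(im,col,roi,smin=150,vmin=60,amin=12):
    h=cv2.cvtColor(im,cv2.COLOR_RGB2HSV);lo,hi=HUE[col]
    m=cv2.inRange(h,(lo,smin,vmin),(hi,255,255));k=np.zeros_like(m);x0,y0,x1,y1=roi;k[y0:y1,x0:x1]=1
    n,_,st,ce=cv2.connectedComponentsWithStats(m*k)
    return [(st[i],ce[i]) for i in range(1,n) if st[i][4]>=amin]
E
python3 - <<'E'
from h import *
T,S=cam("top"),cam("side")
it=cv2.imread('pics/top0.png')[:,:,::-1];si=cv2.imread('pics/side0.png')[:,:,::-1]
for n,c,im,roi in(("top",T,it,(280,180,365,250)),("side",S,si,(275,225,340,295))):
    for col in('green','yellow','red','blue'):
        for st,ce in blobs(im,col,roi): print(n,col,st,ce,plane(c,ce,.058))
for n,im,roi in(("top",it,(185,175,235,210)),("side",si,(290,145,315,180))):
    for st,ce in blobs(im,'orange',roi): print(n,'tab',st,ce)
A=cv2.resize(it[120:270,170:370],None,fx=4,fy=4,interpolation=cv2.INTER_CUBIC)
B=cv2.resize(si[140:300,240:380],None,fx=4,fy=4,interpolation=cv2.INTER_CUBIC)
cv2.imwrite('pics/A.png',A[:,:,::-1]);cv2.imwrite('pics/B.png',B[:580,:,::-1])
E
```

```text
top yellow [315 192   9   9  51] [319.0784 195.8627] [ 0.5967 -0.1203  0.058 ]
top red [334 199   8  10  55] [337.5636 203.5091] [ 0.5777 -0.177   0.058 ]
top blue [343 203   8  10  52] [346.75   207.4808] [ 0.5677 -0.205   0.058 ]
side green [324 238   9   7  44] [328.0682 240.9545] [ 0.6042 -0.0937  0.058 ]
side yellow [321 245  11   7  55] [326.2182 248.3455] [ 0.5945 -0.1216  0.058 ]
side red [317 261  11   8  61] [322.4426 264.3279] [ 0.5755 -0.1785  0.058 ]
side blue [315 270  11   7  62] [320.4032 273.0645] [ 0.5659 -0.2076  0.058 ]
top tab [196 185  18   7  93] [204.6237 187.9247]
side tab [299 151   7  20 106] [301.9811 160.4245]
```

View pics/A.png

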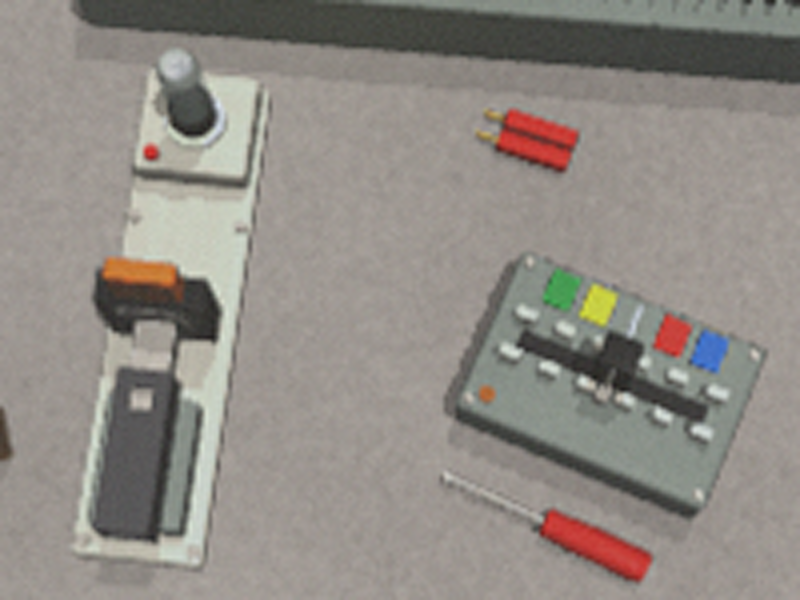

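```bash
python3 - <<'E'
from h import *
T,S=cam("top"),cam("side")
f=lambda u,v:(170+u/4,120+v/4)
for z in(0,.008):
    P=[plane(T,f(*p),z)[:2] for p in((75,553),(203,567),(268,90))]
    d=P[2]-P[1];w=P[0]-P[1];print(z,P,np.linalg.norm(d),np.degrees(np.arctan2(d[1],d[0])),np.linalg.norm(w),np.degrees(np.arctan2(w[1],w[0])))
# sleeve roof edges (z=.084): crop right edge bottom/top
P=[plane(T,f(*p),.084)[:2] for p in((160,540),(178,372),(92,530),(118,370))]
for a,b in((0,1),(2,3)):
    d=P[b]-P[a];print('sleeve',P[a],P[b],np.linalg.norm(d),np.degrees(np.arctan2(d[1],d[0])))
print('tab',tri(T,(204.6,187.9),S,(302,160.4)))
print('tab top plane',plane(T,(204.6,187.9),.15), 'side plane',plane(S,(302,160.4),.132))
print('tube top',plane(T,f(178,62),.148))
print('knob top',plane(T,f(624,348),.122))
s=r.get_state();print(R.from_quat(s['eef_rot']).as_matrix())
E
```

```text
0 [array([0.3828, 0.257 ]), array([0.3806, 0.1591]), array([0.7735, 0.1537])] 0.3929130764201677 -0.7944024519337487 0.09784776898781136 88.67353457704252
0.008 [array([0.3819, 0.2551]), array([0.3796, 0.1579]), array([0.7699, 0.1525])] 0.390311313152729 -0.7944024519337521 0.09719984773898765 88.67353457704252
sleeve [0.3869 0.1791] [0.5099 0.1818] 0.12307768627838717 1.2887694484896859
sleeve [0.3898 0.2279] [0.5076 0.2254] 0.11781562460445465 -1.21420057925349
tab (array([0.5646, 0.2094, 0.1328]), np.float64(0.007110585694518771))
tab top plane [0.563  0.2062 0.15  ] side plane [0.5612 0.2085 0.132 ]
tube top [0.7234 0.199  0.148 ]
knob top [ 0.5455 -0.1364  0.122 ]
[[-0.9395  0.3426 -0.0004]
 [ 0.3426  0.9395 -0.0014]
 [-0.0001 -0.0014 -1.    ]]
```

```bash
cat >> h.py <<'E'
def delta(pos,yaw_deg):
    "tool-frame shift and turn to TCP pos, tool y at yaw_deg in world, pointing down"
    s=r.get_state();M=R.from_quat(s['eef_rot']);a=np.radians(yaw_deg)
    y=np.array([np.cos(a),np.sin(a),0]);z=np.array([0,0,-1.]);t=R.from_matrix(np.c_[np.cross(y,z),y,z])
    print('t',s['clock'],'at',np.array(s['tool_pos']),'F',np.array(s['contact_force']),'open',s['opening'])
    print('xyz',M.inv().apply(np.array(pos)-s['tool_pos']),'rot',(M.inv()*t).as_rotvec())
E
python3 -c "
from h import *
delta((.563,.206,.25),-.9)"
```

```text
t 0.15 at [0.214  0.5866 0.1994] F [ 0.9483 -0.2776  0.774 ] open 0.9999313628417408
xyz [-0.4583 -0.2381 -0.0502] rot [-0.0012  0.001   1.2368]
```

Call:
carry_out(
  plan=[
    {"rot": [0,0,0.11],"xyz": [-0.03,-0.015,-0.03],"grip": 110},
    {"rot": [0,0,0.23],"xyz": [-0.06,-0.03,-0.05],"grip": 110},
    {"rot": [0,0,0.35],"xyz": [-0.095,-0.05,-0.05],"grip": 110},
    {"rot": [0,0,0.47],"xyz": [-0.13,-0.07,-0.05],"grip": 110},
    {"rot": [0,0,0.59],"xyz": [-0.165,-0.088,-0.05],"grip": 110},
    {"rot": [0,0,0.71],"xyz": [-0.2,-0.106,-0.05],"grip": 110},
    {"rot": [0,0,0.83],"xyz": [-0.235,-0.124,-0.05],"grip": 110},
    {"rot": [0,0,0.95],"xyz": [-0.27,-0.142,-0.05],"grip": 110},
  ],
)

```text
clock: 0.82
tool_pos: [0.42, 0.3596, 0.25]
eef_rot: [0.607, 0.794, -0.0, -0.0]
contact_force: [0.1, 0.5, -0.7]
opening: 0.57
finger_force: 0.0
```

```bash
python3 -c "
from h import *
delta((.563,.206,.25),-.9)"
```

```text
t 0.8167 at [0.42   0.3596 0.25  ] F [ 0.1358  0.4719 -0.7485] open 0.5696397361288345
xyz [-0.1857  0.0977 -0.    ] rot [-0.0002 -0.      0.2811]
```

Call:
carry_out(
  plan=[
    {"rot": [0,0,0.11],"xyz": [-0.033,0.017,0],"grip": 110},
    {"rot": [0,0,0.22],"xyz": [-0.066,0.034,0],"grip": 110},
    {"rot": [0,0,0.281],"xyz": [-0.1,0.052,0],"grip": 110},
    {"rot": [0,0,0.281],"xyz": [-0.133,0.07,0],"grip": 110},
    {"rot": [0,0,0.281],"xyz": [-0.165,0.087,0],"grip": 110},
    {"rot": [0,0,0.281],"xyz": [-0.186,0.098,0],"grip": 110},
    {"rot": [0,0,0.281],"xyz": [-0.186,0.098,0],"grip": 110},
  ],
)

```text
clock: 1.4
tool_pos: [0.5674, 0.2012, 0.2498]
eef_rot: [0.714, 0.7, -0.0, 0.003]
contact_force: [0.8, 0.6, -0.3]
opening: 0.569
finger_force: 0.0
```

```bash
python3 - <<'E'
from h import *
s=r.get_state();im=r.snapshot("wrist");cv2.imwrite('pics/w1.png',im[:,:,::-1])
print(s['tool_pos']);c=cam("wrist",s)
for st,ce in blobs(im,'orange',(0,0,560,420),amin=100):
    print(st,ce,plane(c,ce,.155))
    x,y,w,h=st[:4]
    for u in((x,y),(x+w,y),(x,y+h),(x+w,y+h)): print(u,plane(c,u,.155))
print(proj(c,[[.555,.206,.155],[.571,.206,.155],[.563,.181,.155],[.563,.231,.155]]))
E
```

```text
[0.5674 0.2012 0.2498]
[268 187  16  31 441] [275.6621 201.9796] [0.5628 0.1981 0.155 ]
(np.int32(268), np.int32(187)) [0.5563 0.2121 0.155 ]
(np.int32(284), np.int32(187)) [0.5706 0.2118 0.155 ]
(np.int32(268), np.int32(218)) [0.5554 0.1829 0.155 ]
(np.int32(284), np.int32(218)) [0.5701 0.1826 0.155 ]
[532 211  25  18 190] [541.8474 217.8684] [0.8207 0.1773 0.155 ]
(np.int32(532), np.int32(211)) [0.8086 0.1845 0.155 ]
(np.int32(557), np.int32(211)) [0.8356 0.1839 0.155 ]
(np.int32(532), np.int32(229)) [0.8126 0.166  0.155 ]
(np.int32(557), np.int32(229)) [0.8401 0.1653 0.155 ]
[527 236  24  18 178] [536.3708 243.1573] [0.8207 0.1509 0.155 ]
(np.int32(527), np.int32(236)) [0.8088 0.1588 0.155 ]
(np.int32(551), np.int32(236)) [0.8352 0.158  0.155 ]
(np.int32(527), np.int32(254)) [0.8131 0.1394 0.155 ]
(np.int32(551), np.int32(254)) [0.84   0.1384 0.155 ]
[[266.7908 193.6769]
 [284.5168 193.3322]
 [276.3023 219.834 ]
 [274.9764 165.9036]]
```

View pics/w1.png

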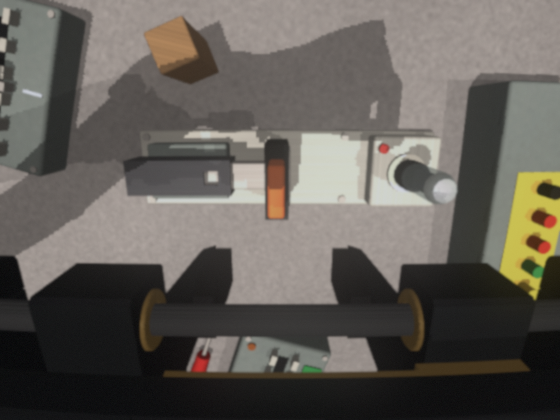

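The wrist view shows the tab top spanning about (268–284, 163–219), partly in shadow. That puts its centre near x 0.563, y 0.206, as predicted; the tube is clear on the right at (430,185).

```bash
python3 -c "
from h import *
delta((.563,.206,.121),-.9)"
```

```text
t 1.45 at [0.5651 0.2047 0.2496] F [0.328  1.7029 0.188 ] open 0.5697598875944361
xyz [ 0.0015 -0.0022  0.1286] rot [ 0.0006  0.0018 -0.0002]
```

Call:
carry_out(
  plan=[
    {"rot": [0,0,0],"xyz": [0,0,0.03],"grip": 110},
    {"rot": [0,0,0],"xyz": [0,0,0.06],"grip": 110},
    {"rot": [0,0,0],"xyz": [0,0,0.09],"grip": 110},
    {"rot": [0,0,0],"xyz": [0,0,0.11],"grip": 110},
    {"rot": [0,0,0],"xyz": [0,0,0.12],"grip": 110},
    {"rot": [0,0,0],"xyz": [0,0,0.129],"grip": 110},
    {"rot": [0,0,0],"xyz": [0,0,0.129],"grip": 110},
    {"rot": [0,0,0],"xyz": [0,0,0.129],"grip": 110},
  ],
)

```text
clock: 2.12
tool_pos: [0.5636, 0.209, 0.1216]
eef_rot: [0.71, 0.704, 0.001, 0.0]
contact_force: [-0.1, -0.6, 0.1]
opening: 0.571
finger_force: 0.0
```

Call:
carry_out(
  plan=[
    {"rot": [0,0,0],"xyz": [0,0,0],"grip": 255},
    {"rot": [0,0,0],"xyz": [0,0,0],"grip": 255},
    {"rot": [0,0,0],"xyz": [0,0,0],"grip": 255},
    {"rot": [0,0,0],"xyz": [0,0,0],"grip": 255},
    {"rot": [0,0,0],"xyz": [0,0,0],"grip": 255},
    {"rot": [0,0,0],"xyz": [0,0,0],"grip": 255},
  ],
  squeeze=20,
)

```text
clock: 2.62
tool_pos: [0.5635, 0.2083, 0.1213]
eef_rot: [0.711, 0.704, 0.0, 0.0]
contact_force: [-0.0, 0.0, -0.2]
opening: 0.136
finger_force: 0.0
```

```bash
python3 - <<'E'
from h import *
s=r.get_state();print(s['opening'],s['finger_force'],s['tool_pos'])
im=r.snapshot("wrist");si=r.snapshot("side")
print(r.get_state()['opening'])
a=np.hstack([cv2.resize(im,(400,300)),cv2.resize(si[110:230,220:380],(400,300),interpolation=cv2.INTER_CUBIC)])
cv2.imwrite('pics/w2.png',a[:,:,::-1])
E
```

```text
0.13575507736614878 0.0 [0.5635 0.2083 0.1213]
0.047431881120793
```

View pics/w2.png

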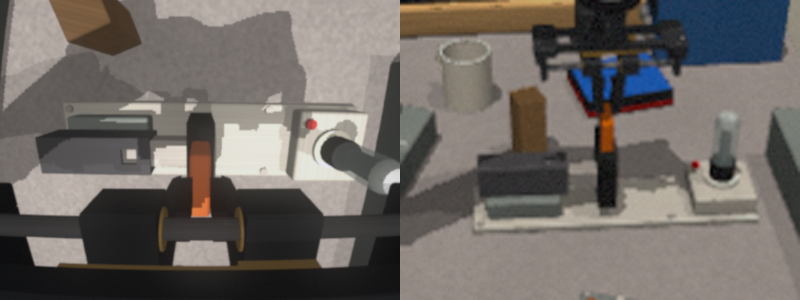

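```bash
python3 - <<'E'
from h import *
s=r.get_state();print(s['opening'],s['finger_force'],s['tool_pos'],s['contact_force'])
im=r.snapshot("wrist");si=r.snapshot("side")
print(r.get_state()['opening'],r.get_state()['finger_force'])
W,S=cam("wrist",s),cam("side");p=s['tool_pos']
print('tcp wrist',proj(W,p),'side',proj(S,p),'grasp',proj(W,p+[0,0,.019]),proj(S,p+[0,0,.019]))
print('tab corners side',proj(S,[[.563,.206,.155],[.563,.206,.11]]),'w',proj(W,[[.563,.181,.155],[.563,.231,.155],[.555,.206,.155],[.571,.206,.155]]))
for n,i in(('w',im),('s',si)):
    for st,ce in blobs(i,'orange',(200,100,380,350),amin=40): print(n,st,ce)
a=np.hstack([cv2.resize(im[150:350,180:380],(400,400),interpolation=cv2.INTER_CUBIC),cv2.resize(si[110:190,260:340],(400,400),interpolation=cv2.INTER_CUBIC)])
cv2.imwrite('pics/w3.png',cv2.convertScaleAbs(a[:,:,::-1],alpha=1.6,beta=20))
E
```

```text
0.047431881120793 0.0 [0.5634 0.2083 0.1211] [ 0.2696 -1.23    0.9151]
0.00513192197620797 0.0
tcp wrist [[280.8644 236.5226]] side [[302.6169 163.1779]] grasp [[280.8399 248.6158]] [[302.7437 158.3241]]
tab corners side [[302.7919 154.8383]
 [302.4919 166.3651]] w [[280.5396 305.7336]
 [279.5073 218.2432]
 [264.6811 264.1359]
 [295.4126 263.8616]]
w [ 267  218   27   84 1280] [280.3906 249.85  ]
s [300 155   6  16  84] [302.2024 162.9167]
```

View pics/w3.png

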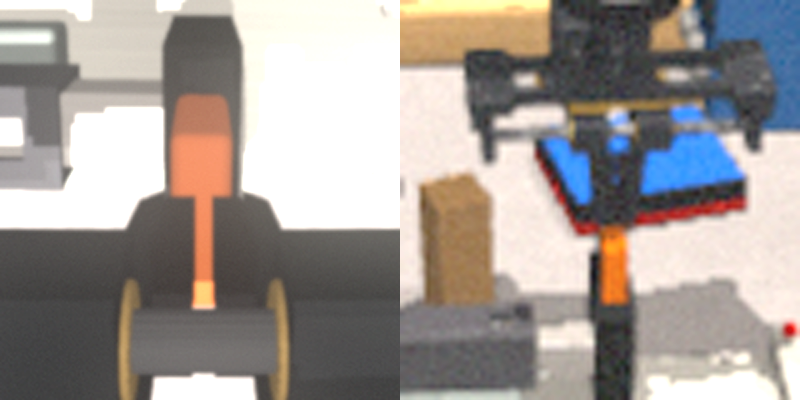

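The fingers shut to 0 with no grip force. In both views the tips look to be at or above the tab's top instead of flanking it, although TCP z reads 0.121. With the fingers 50 mm apart a deeper descent is clear of the fan, so I'll open, go 15 mm lower and close again.

Call:
carry_out(
  plan=[
    {"rot": [0,0,0],"xyz": [0,0,0],"grip": 110},
    {"rot": [0,0,0],"xyz": [0,0,0],"grip": 110},
    {"rot": [0,0,0],"xyz": [0,0,0],"grip": 110},
    {"rot": [0,0,0],"xyz": [0,0,0],"grip": 110},
    {"rot": [0,0,0],"xyz": [0,0,0],"grip": 110},
    {"rot": [0,0,0],"xyz": [0,0,0.005],"grip": 110},
    {"rot": [0,0,0],"xyz": [0,0,0.01],"grip": 110},
    {"rot": [0,0,0],"xyz": [0,0,0.01],"grip": 110},
  ],
)

```text
clock: 3.48
tool_pos: [0.5625, 0.208, 0.1098]
eef_rot: [0.711, 0.704, -0.001, -0.0]
contact_force: [0.1, 0.1, -0.5]
opening: 0.564
finger_force: 0.0
```

```bash
python3 - <<'E'
from h import *
s=r.get_state();print(s['opening'],s['tool_pos'],s['contact_force'])
im=r.snapshot("wrist");si=r.snapshot("side");tp=r.snapshot("top")
S,T=cam("side"),cam("top");p=s['tool_pos']
print('side tcp/grasp/tab top',proj(S,p),proj(S,p+[0,0,.019]),'top tcp',proj(T,p))
for n,i,roi in(('w',im,(200,100,380,400)),('s',si,(285,140,320,185)),('t',tp,(180,170,240,215))):
    for st,ce in blobs(i,'orange',roi,amin=20): print(n,st,ce)
f=lambda i,x,y:cv2.resize(i[y:y+80,x:x+80],(400,400),interpolation=cv2.INTER_CUBIC)
cv2.imwrite('pics/w4.png',cv2.convertScaleAbs(np.hstack([f(tp,165,145),f(si,260,110)])[:,:,::-1],alpha=1.6,beta=20))
E
```

```text
0.5640966396321583 [0.5625 0.208  0.1098] [ 0.0976  0.0777 -0.5437]
side tcp/grasp/tab top [[302.2821 166.0948]] [[302.405  161.2965]] top tcp [[206.4046 192.3577]]
w [ 266  223   31   82 2336] [281.1503 264.0539]
s [299 151   7  20 106] [302.066  160.7925]
t [208 186   8   8  34] [211.2059 188.8529]
```

View pics/w4.png

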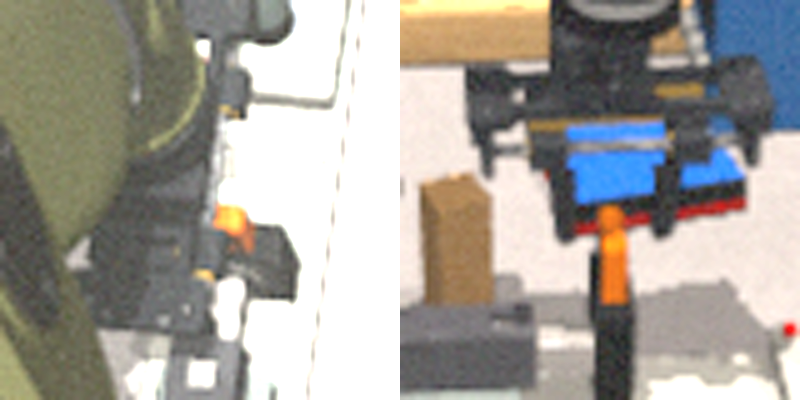

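In the side view the open fingertips are at row ~157, while the TCP projects to row 166. The wrist view also puts them at ~0.16 m depth instead of 0.197 m. So the real tips sit about 35 mm behind the reported TCP, and I'll go down another 23 mm before closing.

Call:
carry_out(
  plan=[
    {"rot": [0,0,0],"xyz": [0,0,0.006],"grip": 110},
    {"rot": [0,0,0],"xyz": [0,0,0.012],"grip": 110},
    {"rot": [0,0,0],"xyz": [0,0,0.018],"grip": 110},
    {"rot": [0,0,0],"xyz": [0,0,0.023],"grip": 110},
    {"rot": [0,0,0],"xyz": [0,0,0.023],"grip": 110},
  ],
)

```text
clock: 4.05
tool_pos: [0.5624, 0.2079, 0.0866]
eef_rot: [0.711, 0.704, -0.001, -0.0]
contact_force: [-0.4, 0.3, -0.3]
opening: 0.565
finger_force: 0.0
```

Call:
carry_out(
  plan=[
    {"rot": [0,0,0],"xyz": [0,0,0],"grip": 255},
    {"rot": [0,0,0],"xyz": [0,0,0],"grip": 255},
    {"rot": [0,0,0],"xyz": [0,0,0],"grip": 255},
    {"rot": [0,0,0],"xyz": [0,0,0],"grip": 255},
    {"rot": [0,0,0],"xyz": [0,0,0],"grip": 255},
    {"rot": [0,0,0],"xyz": [0,0,0],"grip": 255},
    {"rot": [0,0,0],"xyz": [0,0,0],"grip": 255},
  ],
  squeeze=20,
)

```text
clock: 4.63
tool_pos: [0.5631, 0.2084, 0.0882]
eef_rot: [0.711, 0.703, -0.0, -0.0]
contact_force: [-1.9, 1.3, 1.7]
opening: 0.179
finger_force: 20.0
```

Call:
carry_out(
  plan=[
    {"rot": [0,0,0],"xyz": [0,0.006,0],"grip": 255},
    {"rot": [0,0,0],"xyz": [0,0.014,0],"grip": 255},
    {"rot": [0,0,0],"xyz": [0,0.022,0],"grip": 255},
    {"rot": [0,0,0],"xyz": [0,0.03,0],"grip": 255},
    {"rot": [0,0,0],"xyz": [0,0.038,0],"grip": 255},
    {"rot": [0,0,0],"xyz": [0,0.046,0],"grip": 255},
    {"rot": [0,0,0],"xyz": [0,0.052,0],"grip": 255},
    {"rot": [0,0,0],"xyz": [0,0.056,0],"grip": 255},
  ],
)

```text
clock: 5.3
tool_pos: [0.6185, 0.2071, 0.0882]
eef_rot: [0.711, 0.703, -0.001, -0.001]
contact_force: [-4.1, -1.0, 5.6]
opening: 0.181
finger_force: 20.0
```

Call:
carry_out(
  plan=[
    {"rot": [0,0,0],"xyz": [0,0.003,0],"grip": 255},
    {"rot": [0,0,0],"xyz": [0,0.006,0],"grip": 255},
    {"rot": [0,0,0],"xyz": [0,0.008,0],"grip": 255},
    {"rot": [0,0,0],"xyz": [0,0.01,0],"grip": 255},
    {"rot": [0,0,0],"xyz": [0,0.01,0],"grip": 255},
  ],
)

```text
clock: 5.72
tool_pos: [0.6237, 0.207, 0.0881]
eef_rot: [0.711, 0.704, -0.005, -0.003]
contact_force: [-13.9, -2.1, 14.4]
opening: 0.175
finger_force: 20.0
```

```bash
python3 - <<'E'
from h import *
S=cam("side")
si=r.snapshot("side");s=r.get_state();w=r.snapshot("wrist")
print(s['tool_pos'],s['contact_force'],s['opening'])
print('pred btn side',proj(S,[[.50,.206,.09],[.48,.206,.09],[.51,.206,.084]]))
for n,i in(('s',si),('w',w)):
    for col in('red','orange'):
        for st,ce in blobs(i,col,(240,130,380,210) if n=='s' else (0,0,560,420),smin=120,vmin=50,amin=4): print(n,col,st,ce)
a=cv2.resize(w,(400,300));b=cv2.resize(si[110:215,240:380],(400,300),interpolation=cv2.INTER_CUBIC)
cv2.imwrite('pics/w5.png',cv2.convertScaleAbs(np.hstack([a,b])[:,:,::-1],alpha=1.4,beta=10))
E
```

```text
[0.6237 0.2069 0.0881] [-13.7444  -2.3547  14.3677] 0.17963327009660354
pred btn side [[283.6293 172.239 ]
 [277.6612 172.5334]
 [286.6193 173.5604]]
s red [291 146   2   5   5] [291.4 148. ]
s red [293 152  21   5  42] [302.8571 153.9524]
s red [279 171   3   5  11] [279.9091 172.8182]
s red [337 174   2   3   4] [337.5  175.25]
s orange [264 145  14  26 256] [270.7852 157.3594]
s orange [319 150   6  21 107] [321.1776 160.0187]
w red [370 173  16  15 196] [377.4031 180.3265]
w red [ 63 223  23  22 376] [ 74.3085 233.5372]
w orange [  0   0  64  31 998] [22.9559 11.9218]
w orange [54 11  6  5 10] [56.3 13.5]
w orange [58 17  3  4  6] [59.     18.1667]
w orange [63 16  3  2  4] [64.   16.25]
w orange [33 23  7 10 26] [36.6154 27.    ]
w orange [12 25  2  3  4] [12.5  26.25]
w orange [13 27  8  5 14] [16.3571 28.7143]
w orange [42 26  3  3  4] [42.75 27.25]
w orange [46 29  4  3  6] [47.8333 30.1667]
w orange [61 29  5  4  7] [62.8571 30.7143]
w orange [ 261  212   40   93 3385] [280.9728 260.3371]
w orange [265 336  32   8 226] [280.6062 339.2699]
```

View pics/w5.png

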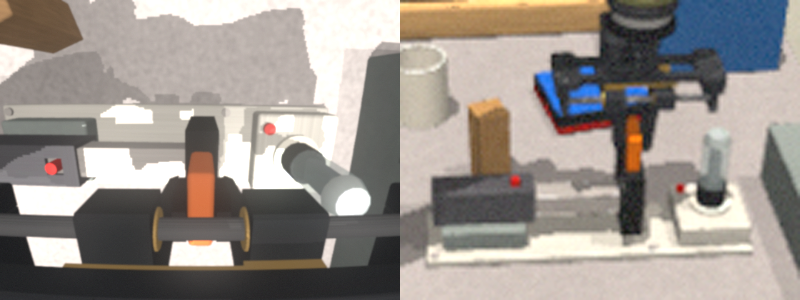

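The red button is out on the sleeve roof, at wrist (74,233) and side (279,173), and the tube at (340,190) in the left panel is untouched. Next I relax the pull, release and lift.

Call:
carry_out(
  plan=[
    {"rot": [0,0,0],"xyz": [0,-0.003,0],"grip": 255},
    {"rot": [0,0,0],"xyz": [0,-0.005,0],"grip": 255},
    {"rot": [0,0,0],"xyz": [0,-0.005,0],"grip": 140},
    {"rot": [0,0,0],"xyz": [0,-0.005,0],"grip": 140},
    {"rot": [0,0,0],"xyz": [0,-0.005,0],"grip": 140},
    {"rot": [0,0,0],"xyz": [0,-0.005,0],"grip": 140},
    {"rot": [0,0,0],"xyz": [0,-0.005,0],"grip": 140},
  ],
)

```text
clock: 6.4
tool_pos: [0.6247, 0.2078, 0.0879]
eef_rot: [0.711, 0.704, 0.0, 0.0]
contact_force: [0.4, -0.5, 0.9]
opening: 0.45
finger_force: 0.0
```

Call:
carry_out(
  plan=[
    {"rot": [0,0,0],"xyz": [0,0,-0.015],"grip": 140},
    {"rot": [0,0,0],"xyz": [0,0,-0.04],"grip": 140},
    {"rot": [0,0,0],"xyz": [0,0,-0.07],"grip": 140},
    {"rot": [0,0,0],"xyz": [0,0,-0.1],"grip": 140},
    {"rot": [0,0,0],"xyz": [0,0,-0.12],"grip": 140},
    {"rot": [0,0,0],"xyz": [0,0,-0.12],"grip": 140},
  ],
)

```text
clock: 6.9
tool_pos: [0.6278, 0.2086, 0.2132]
eef_rot: [0.711, 0.703, 0.004, 0.002]
contact_force: [0.3, 0.5, -0.1]
opening: 0.45
finger_force: 0.0
```

```bash
python3 - <<'E'
from h import *
si=r.snapshot("side")
for col in('red','orange'):
    for st,ce in blobs(si,col,(270,140,340,190),smin=120,vmin=50,amin=4): print(col,st,ce)
delta((.5425,-.1355,.20),-18.6)
E
```

```text
red [287 140   5   9   9] [288.7778 144.    ]
red [323 149   6   3  11] [325.9091 150.3636]
red [304 151  14   5  30] [310.0333 153.1   ]
red [295 154   5   3  11] [296.8182 155.2727]
red [278 171   4   4  11] [279.8182 172.5455]
red [337 174   3   3   8] [337.875 175.125]
orange [270 145   8  25 144] [273.1806 157.3681]
orange [318 150   7  21 116] [320.7845 159.6724]
t 6.95 at [0.6263 0.2082 0.2106] F [-1.1055 -1.1773 -0.3258] open 0.45255131160687717
xyz [-0.3445 -0.0804  0.0094] rot [ 0.005  -0.0029  0.3146]
```

Call:
carry_out(
  plan=[
    {"rot": [0,0,0.05],"xyz": [-0.025,-0.006,0],"grip": 110},
    {"rot": [0,0,0.1],"xyz": [-0.063,-0.015,0],"grip": 110},
    {"rot": [0,0,0.15],"xyz": [-0.101,-0.024,0],"grip": 110},
    {"rot": [0,0,0.2],"xyz": [-0.139,-0.033,0],"grip": 110},
    {"rot": [0,0,0.25],"xyz": [-0.177,-0.042,0],"grip": 110},
    {"rot": [0,0,0.3],"xyz": [-0.215,-0.051,0],"grip": 110},
    {"rot": [0,0,0.315],"xyz": [-0.253,-0.06,0],"grip": 110},
    {"rot": [0,0,0.315],"xyz": [-0.285,-0.067,0],"grip": 110},
  ],
)

```text
clock: 7.62
tool_pos: [0.5523, -0.0796, 0.2066]
eef_rot: [0.813, 0.582, -0.002, -0.001]
contact_force: [-0.0, -0.9, 0.1]
opening: 0.569
finger_force: 0.0
```

```bash
python3 - <<'E'
from h import *
delta((.5425,-.1355,.20),-18.6)
E
```

```text
t 7.6167 at [ 0.5523 -0.0796  0.2066] F [-0.0376 -0.8939  0.0704] open 0.5687926375492369
xyz [-0.0561  0.0087  0.0067] rot [-0.0027  0.002  -0.0028]
```

Call:
carry_out(
  plan=[
    {"rot": [0,0,0],"xyz": [-0.025,0.005,0],"grip": 110},
    {"rot": [0,0,0],"xyz": [-0.053,0.01,0],"grip": 110},
    {"rot": [0,0,0],"xyz": [-0.053,0.01,0],"grip": 110},
    {"rot": [0,0,0],"xyz": [-0.053,0.01,0],"grip": 110},
  ],
)

```text
clock: 7.95
tool_pos: [0.5457, -0.132, 0.2068]
eef_rot: [0.813, 0.582, -0.001, -0.001]
contact_force: [-0.5, 1.0, -0.1]
opening: 0.574
finger_force: 0.0
```

```bash
python3 - <<'E'
from h import *
s=r.get_state();w=r.snapshot("wrist");c=cam("wrist",s);print(s['tool_pos'],s['eef_rot'])
cv2.imwrite('pics/w6.png',w[:,:,::-1])
for col in('green','yellow','red','blue'):
    for st,ce in blobs(w,col,(0,0,560,420),smin=90,amin=60): print(col,st,ce,plane(c,ce,.058))
a=np.radians(-18.6);x=np.array([np.cos(a),np.sin(a),0]);y=np.array([-x[1],x[0],0])
k=np.array([.5425,-.1355,.122]);print(proj(c,[k+.014*(i*x+j*y) for i,j in((-1,-1),(1,-1),(1,1),(-1,1))]))
E
```

```text
[ 0.5457 -0.132   0.2068] [ 0.8134  0.5818 -0.0011 -0.0006]
green [311 122  26  20 491] [323.8473 131.3218] [ 0.6056 -0.0913  0.058 ]
yellow [310 150  28  21 562] [323.1174 160.0214] [ 0.5963 -0.1192  0.058 ]
red [ 413   40   34   57 1820] [429.2901  68.0093] [ 0.7235 -0.0652  0.058 ]
red [ 176  177   24   69 1337] [187.2977 211.3687] [ 0.4388 -0.1248  0.058 ]
red [309 206  26  19 487] [321.4743 214.9548] [ 0.5772 -0.1762  0.058 ]
blue [309 232  25  18 437] [320.6979 240.4508] [ 0.5677 -0.2047  0.058 ]
blue [322 356  55  15 447] [355.9911 365.3289] [ 0.5613 -0.387   0.058 ]
[[263.419  221.7864]
 [294.791  221.6926]
 [295.0421 191.0505]
 [262.794  191.1588]]
```

View pics/w6.png

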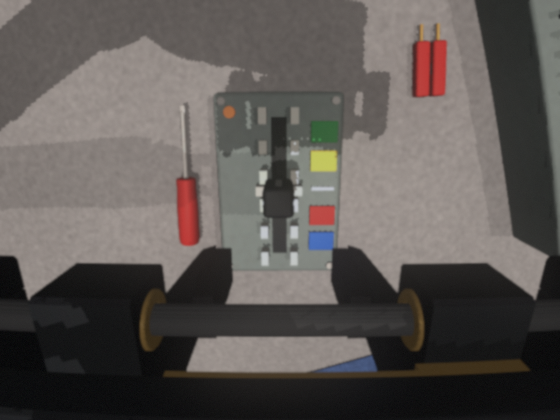

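The wrist view shows the green tag at (324,131), the knob at (278,200), and the tags in the order green, yellow, (middle), red, blue. The knob is therefore at about (0.542,-0.133), and the green notch is +60 mm along the selector's y (tool +x).

```bash
python3 - <<'E'
from h import *
delta((.542,-.133,.052),-18.5)
E
```

```text
t 8.0 at [ 0.5464 -0.1298  0.2068] F [-0.4764 -0.2024  0.1684] open 0.5708427206022987
xyz [-0.0045 -0.0028  0.1548] rot [-0.0023 -0.0003 -0.0029]
```

Call:
carry_out(
  plan=[
    {"rot": [0,0,0],"xyz": [-0.003,-0.003,0.03],"grip": 110},
    {"rot": [0,0,0],"xyz": [-0.003,-0.003,0.065],"grip": 110},
    {"rot": [0,0,0],"xyz": [-0.003,-0.003,0.095],"grip": 110},
    {"rot": [0,0,0],"xyz": [-0.003,-0.003,0.12],"grip": 110},
    {"rot": [0,0,0],"xyz": [-0.003,-0.003,0.135],"grip": 110},
    {"rot": [0,0,0],"xyz": [-0.003,-0.003,0.148],"grip": 110},
    {"rot": [0,0,0],"xyz": [-0.003,-0.003,0.155],"grip": 110},
    {"rot": [0,0,0],"xyz": [-0.003,-0.003,0.155],"grip": 110},
  ],
)

```text
clock: 8.67
tool_pos: [0.5423, -0.1298, 0.0512]
eef_rot: [0.811, 0.584, -0.001, -0.002]
contact_force: [1.2, 0.5, 0.2]
opening: 0.562
finger_force: 0.0
```

Call:
carry_out(
  plan=[
    {"rot": [0,0,0],"xyz": [0,0,0],"grip": 255},
    {"rot": [0,0,0],"xyz": [0,0,0],"grip": 255},
    {"rot": [0,0,0],"xyz": [0,0,0],"grip": 255},
    {"rot": [0,0,0],"xyz": [0,0,0],"grip": 255},
    {"rot": [0,0,0],"xyz": [0,0,0],"grip": 255},
    {"rot": [0,0,0],"xyz": [0,0,0],"grip": 255},
  ],
  squeeze=25,
)

```text
clock: 9.17
tool_pos: [0.5432, -0.1316, 0.0538]
eef_rot: [0.812, 0.583, 0.0, -0.0]
contact_force: [-2.0, 0.5, 5.6]
opening: 0.314
finger_force: 25.0
```

Call:
carry_out(
  plan=[
    {"rot": [0,0,0],"xyz": [0,0,-0.006],"grip": 255},
    {"rot": [0,0,0],"xyz": [0,0,-0.013],"grip": 255},
    {"rot": [0,0,0],"xyz": [0,0,-0.02],"grip": 255},
    {"rot": [0,0,0],"xyz": [0,0,-0.024],"grip": 255},
    {"rot": [0,0,0],"xyz": [0,0,-0.024],"grip": 255},
  ],
)

```text
clock: 9.58
tool_pos: [0.5431, -0.1317, 0.0778]
eef_rot: [0.812, 0.583, 0.0, -0.0]
contact_force: [-1.4, 2.0, -3.2]
opening: 0.315
finger_force: 25.0
```

Call:
carry_out(
  plan=[
    {"rot": [0,0,0],"xyz": [0.006,0,0],"grip": 255},
    {"rot": [0,0,0],"xyz": [0.015,0,0],"grip": 255},
    {"rot": [0,0,0],"xyz": [0.025,0,0],"grip": 255},
    {"rot": [0,0,0],"xyz": [0.036,0,0],"grip": 255},
    {"rot": [0,0,0],"xyz": [0.047,0,0],"grip": 255},
    {"rot": [0,0,0],"xyz": [0.056,0,0],"grip": 255},
    {"rot": [0,0,0],"xyz": [0.06,0,0],"grip": 255},
    {"rot": [0,0,0],"xyz": [0.06,0,0],"grip": 255},
  ],
)

```text
clock: 10.25
tool_pos: [0.5627, -0.0735, 0.0768]
eef_rot: [0.812, 0.584, 0.0, -0.0]
contact_force: [-1.4, 1.3, -3.0]
opening: 0.317
finger_force: 25.0
```

```bash
python3 - <<'E'
from h import *
a=np.radians(-18.5);y=np.array([-np.sin(a),np.cos(a),0]);k=np.array([.5421,-.1329,0])
s=r.get_state();print('y along selector',(s['tool_pos']-k)@y)
delta(np.r_[(k+.06*y)[:2],.08],-18.5)
E
```

```text
y along selector 0.06287375352584305
t 10.25 at [ 0.5627 -0.0735  0.0768] F [-1.3503  1.2642 -3.0292] open 0.3165462214806614
xyz [-0.0029 -0.0007 -0.0032] rot [-0.0003 -0.0004 -0.0001]
```

Call:
carry_out(
  plan=[
    {"rot": [0,0,0],"xyz": [-0.001,0,0.004],"grip": 255},
    {"rot": [0,0,0],"xyz": [-0.001,0,0.009],"grip": 255},
    {"rot": [0,0,0],"xyz": [-0.001,0,0.014],"grip": 255},
    {"rot": [0,0,0],"xyz": [-0.001,0,0.019],"grip": 255},
    {"rot": [0,0,0],"xyz": [-0.001,0,0.024],"grip": 255},
    {"rot": [0,0,0],"xyz": [-0.001,0,0.024],"grip": 255},
  ],
)

```text
clock: 10.75
tool_pos: [0.562, -0.0762, 0.0534]
eef_rot: [0.812, 0.583, 0.0, -0.0]
contact_force: [-3.4, 1.2, 2.9]
opening: 0.316
finger_force: 25.0
```

The TCP is back at its seated height (0.0534 vs 0.0538) with only a small force, so the knob is in the notch. Release and lift.

Call:
carry_out(
  plan=[
    {"rot": [0,0,0],"xyz": [0,0,0],"grip": 110},
    {"rot": [0,0,0],"xyz": [0,0,0],"grip": 110},
    {"rot": [0,0,0],"xyz": [0,0,0],"grip": 110},
    {"rot": [0,0,0],"xyz": [0,0,0],"grip": 110},
    {"rot": [0,0,0],"xyz": [0,0,-0.02],"grip": 110},
    {"rot": [0,0,0],"xyz": [0,0,-0.05],"grip": 110},
    {"rot": [0,0,0],"xyz": [0,0,-0.09],"grip": 110},
    {"rot": [0,0,0],"xyz": [0,0,-0.125],"grip": 110},
  ],
)

```text
clock: 11.42
tool_pos: [0.5622, -0.0764, 0.1796]
eef_rot: [0.812, 0.583, 0.0, 0.0]
contact_force: [1.5, 0.2, -1.3]
opening: 0.571
finger_force: 0.0
```

Call:
carry_out(
  plan=[
    {"rot": [0,0,0],"xyz": [-0.03,0,-0.02],"grip": 110},
    {"rot": [0,0,0],"xyz": [-0.05,0,-0.03],"grip": 110},
    {"rot": [0,0,0],"xyz": [-0.05,0,-0.03],"grip": 110},
    {"rot": [0,0,0],"xyz": [-0.05,0,-0.03],"grip": 110},
  ],
)

```text
clock: 11.75
tool_pos: [0.5464, -0.125, 0.2088]
eef_rot: [0.813, 0.582, 0.001, 0.001]
contact_force: [0.9, -0.9, -0.8]
opening: 0.565
finger_force: 0.0
```

```bash
python3 - <<'E'
from h import *
s=r.get_state();w=r.snapshot("wrist");si=r.snapshot("side");c=cam("wrist",s);S=cam("side")
a=np.radians(-18.5);x=np.array([np.cos(a),np.sin(a),0]);y=np.array([-x[1],x[0],0])
k=np.array([.5421,-.1329,.122])+.06*y
q=[k+.014*(i*x+j*y)+[0,0,dz] for dz in(0,.0135) for i,j in((-1,-1),(1,-1),(1,1),(-1,1))]
print(s['tool_pos'],proj(c,q),proj(S,q))
for st,ce in blobs(si,'red',(270,165,290,180),smin=120,vmin=50,amin=4): print('button',st,ce)
f=lambda i,u,h:cv2.resize(i[u[1]-h:u[1]+h,u[0]-h:u[0]+h],(400,400),interpolation=cv2.INTER_CUBIC)
A=cv2.polylines(w.copy(),[proj(c,q[:4]).round().astype(int)],True,(255,0,255))
B=cv2.polylines(si.copy(),[proj(S,q[:4]).round().astype(int)],True,(255,0,255))
cv2.imwrite('pics/w7.png',cv2.convertScaleAbs(np.hstack([f(A,(280,180),90),f(B,(305,220),60)])[:,:,::-1],alpha=1.5,beta=15))
E
```

```text
[ 0.5464 -0.125   0.2088] [[262.2146 159.1844]
 [295.0817 159.0177]
 [295.2889 125.271 ]
 [261.5542 125.4413]
 [261.2897 161.257 ]
 [295.8176 161.0815]
 [296.0568 125.6348]
 [260.5681 125.8144]] [[307.0172 223.4305]
 [317.1441 225.1004]
 [319.0183 218.3704]
 [309.078  216.7651]
 [307.1668 219.7609]
 [317.3825 221.4271]
 [319.2675 214.7115]
 [309.2418 213.1104]]
button [278 174   4   1   4] [279.5 174. ]
```

View pics/w7.png

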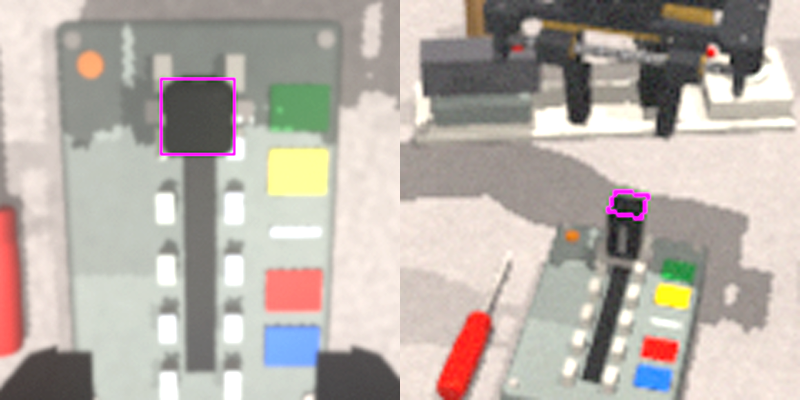

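The knob sits beside the green tag, and its top matches the seated-height outline at wrist (278,142) and side (313,221), not the standing-on-a-tooth one. The red button is still out (280,174), partly hidden by the gripper.

```bash
python3 -c "
from plant import r
print(r.finish_job())"
```

```text
the job is handed in; nothing more can be done
None
```

I pulled the fan out until the red lock button clicked, then moved the airflow knob into the notch by the green tag. I handed the job in at about 12 s, with no contact with the glass tube or the loose things.

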